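Fit a circlip on a clamped axle block

TASK

Set the loose axle block fully down into the square pocket of the blue fixture and swing the red clamp lever fully shut over its edge. Then take the circlip pliers by the handles, squeeze them to spread the ring on their tips, bring the spread ring over the top of the axle stub and slide it down until it is level with the black groove. Finish there still holding the pliers squeezed, upright and still, with the ring spread around the groove and not pressing on the stub; leave the gauge, the brass fitting and the air cylinder where they lie.

Things in the scene. Friction and masses are not known exactly. Their poses are not given: they have to be found in the camera images.
- axle_block: Loose part, about 260 g: aluminium foot 44 x 44 x 26 mm with an upright steel stub, 20 mm diameter, on its centre; total height 68 mm (last 4 mm a cone to 14 mm). Origin: centre of the underside; z up the stub, x and y along the foot's sides (quarter turns look alike). A black groove, 4 mm wide, runs round the stub at 56 mm height. Can be lifted by the stub.
- groove (a point): Centre of the groove on the stub's axis, 56 mm above the block's underside.
- stub_top (a point): Centre of the stub's top face, 68 mm above the block's underside.
- fixture: Fixed blue fixture, 100 x 100 x 28 mm, position and yaw vary. Origin: centre of its underside on the table. A square pocket 47 x 47 mm, 20 mm deep, sides along x and y, is open at the top in its middle.
- pocket_floor (a point): Centre of the pocket's floor, 8 mm above the table, axes as the fixture's. The seated block's underside lies here; its top face then stands 34 mm and its groove 64 mm above the table.
- clamp_hinge (a point): Vertical hinge axis of the clamp lever, at (19, -38) mm in the fixture's frame, 40 mm above the table at the lever bar's mid height.
- clamp_lever (a joint): Red lever about its vertical hinge, rad: 0 shut (along the fixture's +y, bar over the block's +x edge, 2 mm above it), 1.6 open (along the fixture's +x). Closes anticlockwise seen from above. Starts open, stays where left, needs about 1 N at the knob, stops at 0. Bar 10 mm wide, 36 to 44 mm above the table.
- clamp_knob (a point): Centre of the top of the lever's upright black cylindrical knob, 18 mm diameter, 36 mm tall, 88 mm from the hinge axis; the top is 80 mm above the table. Can be pinched from above or pushed.
- cradle: Fixed black pliers cradle, base 70 x 92 mm, with two 78 mm posts at y = -34 and +34 mm (lips to 83 mm) that carry the pliers' cross bar. Origin: near the base centre on the table, under the pliers' pivot; x and y as the pliers'.
- pliers: Circlip pliers, 160 g, upright in the cradle, handles up. Origin: underside centre of the steel cross bar (68 mm along y), 78 mm above the table; z up, y the squeeze line. Two red handles, 14 mm wide in x, 39 to 98 mm above the origin; at 68 mm they measure 52 mm over the outsides relaxed, 39 mm squeezed. They lift straight up out.
- ring_center (a point): Centre of the hole of the dark spring ring (3 mm thick, level) that stays on the pliers' tips: 11.9 mm along +x of the pliers' origin, 59.5 mm below it. Relaxed the ring does not pass over the stub; fully spread its hole measures about 25 mm.
- grip_left (a joint): Swing of the left handle, rad (the right one mirrors it): 0 relaxed, 0.1 squeezed against the stop with the ring fully spread. A spring opens it; about 12 N on each handle at 68 mm height squeezes it home.
- gauge: Bystander: loose round pressure gauge, 60 mm diameter, 41 mm high, on a brass stem. Origin: underside.
- fitting: Bystander: loose brass fitting, 26 mm diameter, 42 mm high. Origin: underside.
- air_cylinder: Bystander: loose small air cylinder lying down, 155 x 30 x 22 mm along its x. Origin: underside.
Not all that is in view belongs to the job. What is shaped like the pliers but green or orange is not meant.

How it is judged (in metres and radians):
On the way, in this order (a step that is already met when the one before it is completed fails the run):
1. the axle block sits fully down in the pocket, released, with the lever still open (horizontal distance between axle_block and pocket_floor below 0.004 m and z of axle_block in the frame of pocket_floor between -0.003 and 0.003 m and angle between axle_block's own z axis and vertical below 0.06 rad and value of joint clamp_lever above 0.6 rad and contact force between the fingers and axle_block below 0.2 N), for 0.1 s.
2. the clamp lever is swung shut over the seated block (horizontal distance between axle_block and pocket_floor below 0.004 m and z of axle_block in the frame of pocket_floor between -0.003 and 0.003 m and angle between axle_block's own z axis and vertical below 0.06 rad and value of joint clamp_lever below 0.1 rad), for 0.1 s.
3. the ring, held spread in the pliers, is above the stub's end with the block clamped (all of step 2 and value of joint grip_left above 0.08 rad and horizontal distance between ring_center and stub_top below 0.008 m and z of ring_center in the frame of stub_top above 0.001 m), for 0.02 s.
At the end, for the whole second after the job is handed in: Block seated (4 mm of centre, 3 mm of floor), lever under 0.1 rad; fingers hold the pliers (over 5 N) squeezed over 0.08 rad, upright within 0.12 rad and still, ring within 3.5 mm of the groove's height and 5 mm of its axis, pressing under 4 N on the block, fixture untouched (all of step 2 and value of joint grip_left above 0.08 rad and z of ring_center in the frame of groove between -0.0035 and 0.0035 m and horizontal distance between ring_center and groove below 0.005 m and angle between pliers's own z axis and vertical below 0.12 rad and linear speed of pliers below 0.02 m/s and contact force between the fingers and pliers above 5 N and contact force between pliers and axle_block below 4 N and contact force between pliers and fixture below 0.2 N); the arm keeps its last pose, push and grip.
It fails at once if the gauge is pushed more than 3 cm (distance of gauge from where it was at the start of the episode above 0.03 m).
It fails at once if the fitting is pushed more than 3 cm (distance of fitting from where it was at the start of the episode above 0.03 m).
It fails at once if the air cylinder is pushed more than 3 cm (distance of air_cylinder from where it was at the start of the episode above 0.03 m).
It also fails if it takes over 62 s, if anything falls off the work surface, if the arm or the gripper's body presses on something with over 40 N, if the wrist force passes 120 N, or if a joint passes its speed limit or range.

ROBOT

A 6-joint arm with a two-finger parallel gripper is mounted at the origin on the work surface. World frame = base frame: x ahead of the robot, y to its left, z up, the work surface at z = 0. Lengths are in mm, angles in rad, forces in N, time in s.
With the tool pointing down it reaches from about 325 to 1000 mm from the base axis. Payload 5.1 kg.
Tool frame: the origin (TCP) lies midway between the tips of the shut fingers; the grasp point (between the pads) lies 19 mm behind it; z points along the fingers, y is the line along which they close (so a half turn about z gives the same grasp; the last joint's range is limited). The gripper opens to 85 mm and grips with 20 to 120 N. Pads are 22 mm wide; open, the fingers measure 114 mm over their backs; the gripper's body (76 mm by 85 mm) begins 54 mm behind the grasp point. The pads swing forward as they close: fully open they stand 13 mm farther back than shut.
Start: joints at [-1.369, 0.124, 1.65, -0, 1.367, -0.083], TCP at [182.595, -623.814, 231.322] pointing down, gripper open.
Joint ranges: [-2.61, 2.61], [-1.02, 2.33], [0.03, 2.71], [-1.35, 4.49], [0.32, 2.68], [-2.91, 2.91]. Speed limits (rad/s): [2.57, 2.57, 3.14, 3.14, 3.14, 3.14].

INTERFACE

Orientations are given as a unit quaternion [w, x, y, z].
In Python, from rig import env gives the robot as it stands.
- The arm moves only by the tool step_arm, never from a script. Its argument "commands" is one flat list of numbers, 7 for each row, row after row: the shift along the tool's x, y, z in cm, then the turn, a rotation vector about the tool's x, y, z in rad, then the closure, from 0 (fully open) to 1 (shut). A call has 1 to 10 rows; each row shifts and turns the commanded pose from where the row before left it, along the tool's axes as they then stand; what a row does not reach is not made up. A row lasts 1/12 s, in which the tool goes at most 41.7 mm and 7.16 degrees, less where a joint would pass 70% of its speed; a pose out of reach is approached as far as the arm can. A call is refused whole if a number of a shift passes 4.17 or a number of a turn 0.125, either way. A call with a gripper value outside its range is refused whole. The fingers move at their own pace and stop on an object; "force" is the grip in N (left out, the last holds). Time passes only in rows, so rows that do not move let the fingers close. It gives the time, the measured TCP pose, the force, the opening and the grip force at its end, in the units of the state.
- env.observe(): the state, without advancing time (a new reading comes with each control period).
- env.grab_frame(name): name is "scene" or "top" or "wrist"; returns (picture, depth): 400x640x3 uint8, red, green, blue; 400x640 float32, mm along the optical axis (not along the pixel's ray), 0 where there is no reading.
- env.calibration(name): a dict with "fx", "fy", "cx", "cy" (pixels), "world_from_camera" (4x4, takes a point from camera to world coordinates); the wrist camera has in their place "mount" (4x4, takes a point from camera to tool coordinates, whose origin is the TCP and whose axes are the flange's). Camera axes: x right, y down, z forward; pixel columns grow to the right and rows downward; lengths in mm; the calibration is good to about 2 mm. A picture is of the moment at which its call begins: read the wrist's pose just before it. calibration takes no time and is no camera call.
- env.hand_in(): hands the job in; it is judged then, once.
The state is a dict: "clock": time; "joints": joint angles; "dq": joint speeds; "tau": joint torques, N m; "tool_pos": TCP position; "eef_rot": TCP orientation; "ft_force": force on the tool from outside, world axes, zero at the start; "wrist_torque": the same for the moment, N m; "grip_width": finger opening in mm; "finger_force": force on a finger pad.
Only numpy, scipy, OpenCV 4.12 (cv2) and the standard library are available. Lean on these libraries where they do the work, as an engineer would, in place of code of your own. Each camera call takes 0.05 s, during which the arm holds its last target. There are 200 camera calls.

## Working session

There is one attempt and no reset: what is moved stays moved. The work goes in short steps, Python scripts to look and compute and a tool call to move; the robot and the scene stay as the last step left them, time stands still between calls to the robot, and variables do not carry over. Pictures are saved under pics/ and viewed, at most 10 in all, crops included, and the job is handed in when it is done.

Besides the shell and the picture viewer there is one more tool, called after "Request:" by a JSON object that holds its "method" and its "body". step_arm: Moves the arm, as the interface text tells. Its arguments: {"type":"object","properties":{"commands":{"type":"array"},"force":{"type":"number"}},"required":["commands"]}

```bash
ls; mkdir -p pics; cat > h.py <<'E'
import numpy as np, cv2
from rig import env
from scipy.spatial.transform import Rotation as R
def grab(n):
    s=env.observe(); im,d=env.grab_frame(n); c=env.calibration(n)
    if n=="wrist":
        q=s["eef_rot"]; T=np.eye(4); T[:3,:3]=R.from_quat([q[1],q[2],q[3],q[0]]).as_matrix(); T[:3,3]=s["tool_pos"]
        M=T@np.array(c["mount"])
    else: M=np.array(c["world_from_camera"])
    return im,d,c,M
def cloud(d,c,M):
    v,u=np.mgrid[:d.shape[0],:d.shape[1]]
    P=np.stack([(u-c["cx"])/c["fx"]*d,(v-c["cy"])/c["fy"]*d,d],-1)
    return P@M[:3,:3].T+M[:3,3]
def ray(u,v,z,c,M):
    r=M[:3,:3]@np.array([(u-c["cx"])/c["fx"],(v-c["cy"])/c["fy"],1.]); o=M[:3,3]
    return o+r*(z-o[2])/r[2]
def save(n,im): cv2.imwrite(f"pics/{n}.png",im[...,::-1])
E
python3 - <<'E'
from h import *
print(env.observe())
for n in ("top","scene"):
    im,d,c,M=grab(n); save(n,im); np.savez(f"{n}.npz",im=im,d=d,M=M,k=[c[k] for k in("fx","fy","cx","cy")])
    print(n,M.round(3).tolist(),c["fx"],c["cx"],c["cy"])
print(env.calibration("wrist"))
E
```

```text
pics
{'clock': 0.0, 'joints': array([-1.36858385e+00,  1.24507458e-01,  1.65169879e+00,  2.92283425e-05,
        1.36754152e+00, -8.25535386e-02]), 'dq': array([ 1.42352822e-03, -3.26671923e-04, -8.98130283e-04, -9.56146205e-05,
       -1.67561733e-03,  3.17254329e-04]), 'tau': array([ 5.21104776e-04, -4.23610890e+01, -3.65449154e+01, -2.49786325e-06,
        7.01045181e-03,  1.58450558e-05]), 'tool_pos': array([ 182.4875814 , -623.19843847,  230.03687336]), 'eef_rot': array([-1.07648432e-03,  9.89880498e-01,  1.41899392e-01, -5.01466467e-05]), 'ft_force': array([ 0.15379883,  0.71930062, -0.14244001]), 'wrist_torque': array([-0.02754162,  0.02839699, -0.01240459]), 'finger_force': 0.0, 'grip_width': 85.5848867163171}
top [[0.004, -0.988, 0.153, 430.84], [-1.0, 0.001, 0.029, 55.31], [-0.028, -0.153, -0.988, 1105.06], [0.0, 0.0, 0.0, 1.0]] 371.38484366957886 325.0283065092599 201.8446031472728
scene [[0.192, 0.59, -0.784, 1330.619], [0.981, -0.12, 0.149, -75.553], [-0.006, -0.798, -0.602, 626.127], [0.0, 0.0, 0.0, 1.0]] 388.7154731834767 316.1057268043019 197.60622833514185
{'fx': 292.8040129266808, 'fy': 292.8040129266808, 'cx': 317.45719196188475, 'cy': 204.3484763279207, 'mount': array([[ 1.31426241e-03, -9.53281872e-01, -3.02079370e-01,
         7.78180395e+01],
       [ 9.99999000e-01,  1.09525247e-03,  8.94389993e-04,
         9.37387294e-01],
       [-5.21752589e-04, -3.02080244e-01,  9.53282358e-01,
        -1.43211456e+02],
       [ 0.00000000e+00,  0.00000000e+00,  0.00000000e+00,
         1.00000000e+00]])}
```

View pics/top.png

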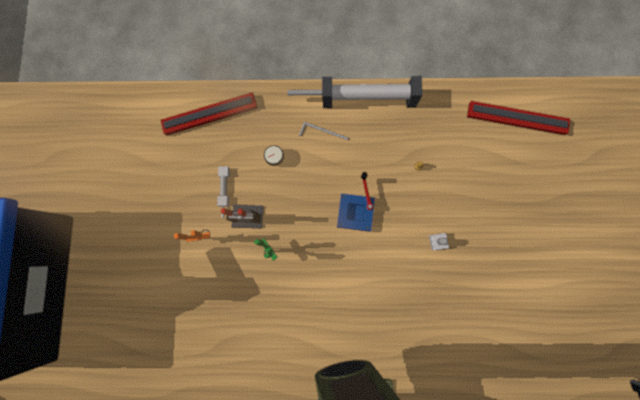

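View pics/scene.png

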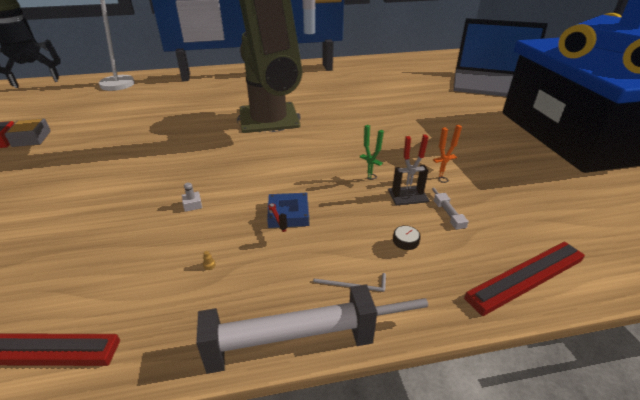

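The top view shows the block at (439,241), the fixture at (356,212) with its lever knob at (364,175), and the cradle with the red pliers at (243,215). The small air cylinder is at (224,187), the gauge at (273,155) and the fitting at (419,166). Green and orange decoys stand next to the pliers. I'll start with rough positions from this view.

```bash
python3 - <<'E'
from h import *
f=np.load("top.npz"); im,d,M=f["im"],f["d"],f["M"]; c=dict(zip(("fx","fy","cx","cy"),f["k"]))
P=cloud(d,c,M); hsv=cv2.cvtColor(im,cv2.COLOR_RGB2HSV)
H,S,V=[hsv[...,i].astype(int) for i in range(3)]
def rep(n,m,box):
    z=np.zeros_like(m); x0,x1,y0,y1=box; z[y0:y1,x0:x1]=1; m=m&z
    p=P[m]; uv=np.argwhere(m)[:,::-1].astype(np.float32)
    print(n,m.sum(),p.mean(0).round(1),np.percentile(p,[2,50,98],axis=0).round(0).tolist(),cv2.minAreaRect(uv))
rep("blue",(H>100)&(H<130)&(S>120)&(V>60),(325,385,180,245))
rep("fixh",(P[...,2]>18)&(P[...,2]<34),(325,385,180,245))
rep("lever",((H<8)|(H>172))&(S>130)&(V>60),(350,385,165,215))
rep("knob",(P[...,2]>55),(350,385,160,195))
rep("block",(P[...,2]>15),(425,455,228,255))
rep("stub",(P[...,2]>50),(425,455,228,255))
rep("cradle",(P[...,2]>40),(220,270,203,230))
rep("handles",((H<8)|(H>172))&(S>130)&(V>60),(215,262,203,230))
rep("gauge",(P[...,2]>20),(258,290,140,172))
rep("cyl",(P[...,2]>10)&(P[...,2]<30),(212,236,160,208))
rep("fit",(P[...,2]>15),(410,430,155,176))
E
```

```text
blue 791 [569.6  -5.6  24.5] [[521.0, -48.0, 4.0], [571.0, -7.0, 26.0], [615.0, 40.0, 31.0]] ((355.8077087402344, 212.0384979248047), (32.37306594848633, 32.62113571166992), 7.125016689300537)
fixh 862 [567.9  -1.2  27. ] [[519.0, -54.0, 23.0], [565.0, 1.0, 27.0], [620.0, 46.0, 31.0]] ((355.9923095703125, 211.5615692138672), (34.35761642456055, 34.10955047607422), 7.125016689300537)
lever 80 [619.1 -33.6  54.9] [[576.0, -44.0, 26.0], [619.0, -35.0, 43.0], [662.0, -24.0, 47.0]] ((367.1435546875, 193.8970489501953), (30.72915267944336, 4.423734188079834), 80.90972137451172)
knob 43 [651.8 -20.6 147.1] [[431.0, -33.0, 58.0], [667.0, -25.0, 79.0], [678.0, 55.0, 1105.0]] ((362.7230529785156, 175.14430236816406), (26.107933044433594, 9.439932823181152), 80.90972137451172)
block 248 [ 484.1 -239.2   37.8] [[464.0, -265.0, 20.0], [483.0, -238.0, 25.0], [507.0, -221.0, 69.0]] ((437.51995849609375, 241.1399688720703), (15.414929389953613, 20.223257064819336), 81.8698959350586)
stub 51 [ 483.9 -236.7   84.8] [[477.0, -252.0, 53.0], [485.0, -242.0, 65.0], [494.0, -234.0, 72.0]] ((437.25677490234
[... 252 characters left out ...]
924789428711), 6.632514476776123)
handles 59 [552.8 319.9 159.4] [[546.0, 293.0, 6.0], [552.0, 304.0, 175.0], [579.0, 349.0, 178.0]] ((232.9771728515625, 211.31980895996094), (24.223997116088867, 5.771010875701904), 4.085616588592529)
gauge 338 [732.5 235.3  58.1] [[711.0, 210.0, 23.0], [737.0, 238.0, 40.0], [766.0, 266.0, 46.0]] ((276.5, 157.5), (25.0, 25.0), 0.0)
cyl 347 [647.3 391.9  19.7] [[590.0, 378.0, 10.0], [647.0, 392.0, 20.0], [708.0, 407.0, 25.0]] ((223.5283966064453, 186.17974853515625), (41.278099060058594, 16.79197120666504), 81.02737426757812)
fit 40 [ 696.6 -181.2   85.6] [[431.0, -201.0, 17.0], [710.0, -193.0, 33.0], [719.0, 55.0, 1105.0]] ((420.0, 165.0), (20.0, 6.0), 90.0)
```

Request:
{"method": "step_arm", "body": {"commands": [2.83,-2.0,0.57,0,0,0,0,2.83,-2.0,0.57,0,0,0,0,2.83,-2.0,0.57,0,0,0,0,2.83,-2.0,0.57,0,0,0,0,2.83,-2.0,0.57,0,0,0,0,2.83,-2.0,0.57,0,0,0,0,2.83,-2.0,0.57,0,0,0,0,2.83,-2.0,0.57,0,0,0,0,2.83,-2.0,0.57,0,0,0,0,2.83,-2.0,0.57,0,0,0,0]}}

```text
clock: 0.93
tool_pos: [398.5, -350.6, 173.7]
eef_rot: [-0.0, 0.99, 0.142, -0.0]
ft_force: [0.6, 0.5, 0.8]
grip_width: 85.6
finger_force: 0.0
```

Request:
{"method": "step_arm", "body": {"commands": [2.83,-2.0,0.57,0,0,0,0,2.83,-2.0,0.57,0,0,0,0,2.83,-2.0,0.57,0,0,0,0,2.83,-2.0,0.57,0,0,0,0,0,0,0,0,0,0,0,0,0,0,0,0,0,0,0,0,0,0,0,0,0]}}

```text
clock: 1.52
tool_pos: [483.9, -243.7, 151.2]
eef_rot: [-0.0, 0.99, 0.142, -0.0]
ft_force: [0.3, 0.7, 0.2]
grip_width: 85.1
finger_force: 0.0
```

```bash
cat >> h.py <<'E'
def psi():
    q=env.observe()["eef_rot"]; m=R.from_quat([q[1],q[2],q[3],q[0]]).as_matrix()
    return np.arctan2(m[1,0],m[0,0]),m
def plan(p,yaw=None):
    s=env.observe(); a,m=psi(); t=m.T@(np.array(p)-s["tool_pos"])/10
    dy=0 if yaw is None else (yaw-a+np.pi)%(2*np.pi)-np.pi
    print("clk %.2f pos %s psi %.4f tool-shift cm %s turn z %.3f tilt %s"%(s["clock"],s["tool_pos"].round(1),a,t.round(3),-dy,m[2].round(4)))
E
python3 - <<'E'
from h import *
im,d,c,M=grab("wrist"); save("w1",im); np.savez("w1.npz",im=im,d=d,M=M,k=[c[k] for k in("fx","fy","cx","cy")])
P=cloud(d,c,M); plan((484,-243,150))
B=(abs(P[...,0]-484)<60)&(abs(P[...,1]+243)<60)
for lo,hi in((20,30),(60,75)):
    m=B&(P[...,2]>lo)&(P[...,2]<hi); p=P[m]; print(m.sum(),p.mean(0),cv2.minAreaRect(p[:,:2].astype(np.float32)))
E
```

```text
clk 1.57 pos [ 483.8 -244.3  151.5] psi 0.2843 tool-shift cm [ 0.059 -0.117  0.145] turn z 0.000 tilt [-4.e-04  1.e-04 -1.e+00]
1437 [ 489.48057933 -243.9456999    26.40161431] ((484.8648376464844, -245.3759307861328), (44.22763442993164, 44.019691467285156), 8.745506286621094)
467 [ 486.05277365 -244.91304285   67.08347483] ((484.3910217285156, -245.6981658935547), (20.472251892089844, 19.13547134399414), 16.37576675415039)
```

View pics/w1.png

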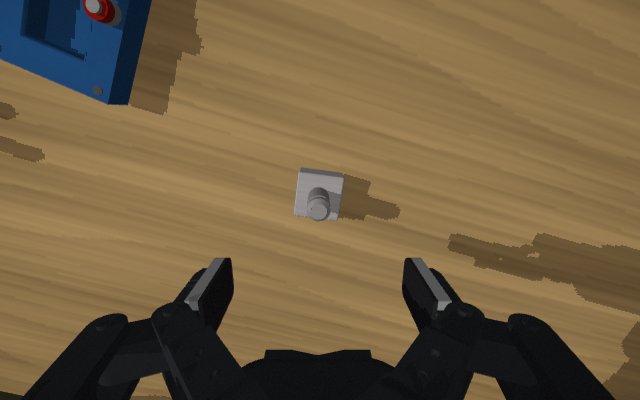

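The block measures 44.2 x 44.0 mm with a 20 mm stub, which matches the given sizes. It sits at (484.6, -245.5) with a yaw of 8.7°. I'll turn the fingers so they open along the fixture's x, then come down.

Request:
{"method": "step_arm", "body": {"commands": [0,0,0.5,0,0,-0.12,0,0,0,0.5,0,0,-0.12,0,0,0,0.5,0,0,-0.12,0,0,0,0.5,0,0,-0.12,0,0,0,0.5,0,0,-0.12,0,0,0,0.5,0,0,-0.12,0,0,0,0.5,0,0,-0.12,0,0,0,0.5,0,0,-0.12,0,0,0,0.5,0,0,-0.12,0,0,0,0.5,0,0,-0.12,0]}}

```text
clock: 2.4
tool_pos: [483.5, -245.3, 101.6]
eef_rot: [0.0, 0.736, 0.677, -0.0]
ft_force: [0.1, 0.1, 0.1]
grip_width: 85.6
finger_force: 0.0
```

Request:
{"method": "step_arm", "body": {"commands": [0,0,0,0,0,-0.12,0,0,0,0,0,0,-0.12,0,0,0,0,0,0,0,0,0,0,0,0,0,0,0]}}

```text
clock: 2.73
tool_pos: [483.7, -244.9, 101.8]
eef_rot: [0.0, 0.653, 0.758, -0.0]
ft_force: [0.3, -0.8, -0.2]
grip_width: 85.3
finger_force: 0.0
```

```bash
python3 - <<'E'
from h import *
plan((484.6,-245.5,37),1.72)
im,d,c,M=grab("wrist");P=cloud(d,c,M)
B=(abs(P[...,0]-484)<40)&(abs(P[...,1]+245)<40)
for lo,hi in((20,30),(63,75)):
    m=B&(P[...,2]>lo)&(P[...,2]<hi); p=P[m]; print(m.sum(),p.mean(0),cv2.minAreaRect(p[:,:2].astype(np.float32)))
f=np.load("w1.npz");P=cloud(f["d"],dict(zip(("fx","fy","cx","cy"),f["k"])),f["M"]);m=(P[...,2]>24)&(P[...,2]<31)&(P[...,1]>-100)
print(m.sum(),P[m].min(0),P[m].max(0))
E
```

```text
clk 2.73 pos [ 483.7 -244.9  101.8] psi 1.7198 tool-shift cm [-0.068  0.077  6.482] turn z -0.000 tilt [-4.e-04  3.e-04 -1.e+00]
2060 [ 483.86894353 -239.74458063   26.44280757] ((484.83245849609375, -244.9741668701172), (44.04439163208008, 44.226444244384766), 8.60541820526123)
669 [ 484.55849609 -243.63361854   67.42611398] ((484.72467041015625, -244.96710205078125), (19.678573608398438, 19.654701232910156), 22.266014099121094)
6860 [513.4781071  -59.87273296  24.00236843] [597.96911327  40.22916482  30.98932669]
```

Request:
{"method": "step_arm", "body": {"commands": [0,0.1,2,0,0,0,0,0,0,2,0,0,0,0,0,0,2,0,0,0,0,0,0,0.45,0,0,0,0,0,0,0,0,0,0,1,0,0,0,0,0,0,1,0,0,0,0,0,0,1,0,0,0,0,0,0,1,0,0,0,0,0,0,1,0,0,0,0,0,0,1], "force": 40}}

```text
clock: 3.62
tool_pos: [485.6, -244.0, 38.0]
eef_rot: [0.001, 0.651, 0.759, -0.0]
ft_force: [-1.3, -0.9, 3.5]
grip_width: 18.4
finger_force: 39.9
```

Request:
{"method": "step_arm", "body": {"commands": [0,0,0,0,0,0,1,0,0,0,0,0,0,1,0,0,0,0,0,0,1]}}

```text
clock: 3.87
tool_pos: [485.6, -244.0, 38.0]
eef_rot: [0.001, 0.651, 0.759, -0.0]
ft_force: [-1.3, -0.3, 6.3]
grip_width: 18.5
finger_force: 39.8
```

Request:
{"method": "step_arm", "body": {"commands": [0,0,-1.5,0,0,0,1,0,0,-3,0,0,0,1,0,0,-3,0,0,0,1,0,0,-2.5,0,0,0,1,2.85,1.7,0,0,0,0,1,2.85,1.7,0,0,0,0,1,2.85,1.7,0,0,0,0,1,2.85,1.7,0,0,0,0,1,2.85,1.7,0,0,0,0,1,2.85,1.7,0,0,0,0,1]}}

```text
clock: 4.7
tool_pos: [559.4, -57.2, 135.9]
eef_rot: [-0.001, 0.651, 0.759, -0.0]
ft_force: [0.2, -1.1, -2.4]
grip_width: 18.6
finger_force: 39.6
```

Request:
{"method": "step_arm", "body": {"commands": [0,0,0,0,0,0,1,0,0,0,0,0,0,1,0,0,0,0,0,0,1]}}

```text
clock: 4.95
tool_pos: [559.0, -58.9, 136.0]
eef_rot: [-0.001, 0.65, 0.76, -0.001]
ft_force: [-0.2, 0.1, -1.6]
grip_width: 18.8
finger_force: 39.6
```

```bash
python3 - <<'E'
from h import *
plan((560,-60,137),1.72)
im,d,c,M=grab("wrist");P=cloud(d,c,M); save("w2",im); np.savez("w2.npz",im=im,d=d,M=M,k=[c[k] for k in("fx","fy","cx","cy")])
hsv=cv2.cvtColor(im,cv2.COLOR_RGB2HSV);H,S,V=[hsv[...,i].astype(int) for i in range(3)]
B=(abs(P[...,0]-569)<120)&(abs(P[...,1]+4)<120)
m=B&(P[...,2]>25)&(P[...,2]<31)&(H>100)&(H<130)&(S>120); p=P[m]; print("fix",m.sum(),p.mean(0),cv2.minAreaRect(p[:,:2].astype(np.float32)))
m=B&(P[...,2]>5)&(P[...,2]<11)&(H>100)&(H<130)&(S>120); p=P[m]; print("floor",m.sum(),p.mean(0),cv2.minAreaRect(p[:,:2].astype(np.float32)))
m=B&(P[...,2]>34)&(P[...,2]<47)&((H<8)|(H>172))&(S>130); p=P[m]; print("bar",m.sum(),cv2.minAreaRect(p[:,:2].astype(np.float32)),p.max(0))
m=B&(P[...,2]>76)&(P[...,2]<84)&(P[...,0]>630)&(V<90); p=P[m]; print("knob",m.sum(),cv2.minAreaRect(p[:,:2].astype(np.float32)) if len(p) else 0)
E
```

```text
clk 4.95 pos [559.  -58.9 136. ] psi 1.7254 tool-shift cm [-0.123  0.077 -0.097] turn z 0.005 tilt [ 3.0e-04 -1.7e-03 -1.0e+00]
fix 10126 [567.64793475   1.97612     28.59819359] ((569.962158203125, -4.615787506103516), (99.5070571899414, 99.77731323242188), 82.84284210205078)
floor 2778 [569.95076608  -4.2861898    8.70160204] ((570.0106811523438, -4.887426376342773), (47.280555725097656, 47.25067138671875), 82.77967834472656)
bar 1302 ((621.0316162109375, -38.27740478515625), (93.4395751953125, 17.8437442779541), 9.532493591308594) [665.85620693 -22.03313101  46.96713865]
knob 485 ((669.1326293945312, -27.332651138305664), (16.789493560791016, 16.64410400390625), 54.59272003173828)
```

View pics/w2.png

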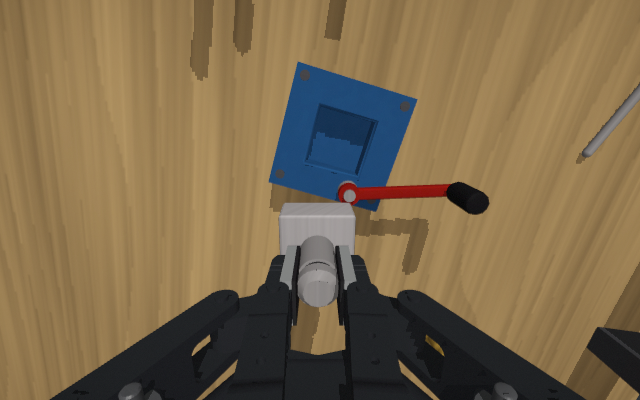

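```bash
cat >> h.py <<'E'
def held(zlo,zhi,f=None):
    im,d,c,M=grab("wrist");P=cloud(d,c,M);s=env.observe();hsv=cv2.cvtColor(im,cv2.COLOR_RGB2HSV)
    m=(hsv[...,1]<50)&(hsv[...,2]>110)&(P[...,2]>zlo)&(P[...,2]<zhi)&(np.hypot(P[...,0]-s["tool_pos"][0],P[...,1]-s["tool_pos"][1])<45)
    p=P[m];print(m.sum(),p.mean(0).round(1),np.percentile(p[:,2],[5,50,95]).round(1),cv2.minAreaRect(p[:,:2].astype(np.float32)));return p,d,im
E
python3 - <<'E'
from h import *
s=env.observe()["tool_pos"]
p,d,im=held(s[2]-25,s[2]+3)
t=p[abs(p[:,2]-np.median(p[:,2]))<2]; print("foot",cv2.minAreaRect(t[:,:2].astype(np.float32)))
a,m=psi(); q=(p-s)@m; print(np.percentile(q,[1,50,99],axis=0).round(1).tolist())
p,d,im=held(s[2]+22,s[2]+40); q=(p-s)@m; print(np.percentile(q,[1,50,99],axis=0).round(1).tolist())
print(d[200:260:6,318])
E
```

```text
2989 [557.3 -46.2 124.4] [115.  124.9 131.8] ((557.9902954101562, -50.700801849365234), (43.742366790771484, 25.471715927124023), 8.6690034866333)
foot ((557.9567260742188, -50.46949768066406), (43.685516357421875, 25.238426208496094), 7.656479835510254)
[[-1.3, -20.9, -1.5], [13.7, 0.4, 11.3], [21.4, 21.5, 24.3]]
1761 [559.1 -55.2 166.2] [159.9 166.7 173.5] ((559.950439453125, -60.40129089355469), (31.94639015197754, 23.276119232177734), 8.698923110961914)
[[-7.7, -14.7, -38.6], [5.5, 0.6, -30.5], [10.3, 16.1, -22.3]]
[291.93872 180.21408 167.95787 164.93108 166.16476 166.62837 165.95396
 158.33707 151.14253 145.02171]
```

Request:
{"method": "step_arm", "body": {"commands": [0,0,0,0,0,0.092,1,0,0,0,0,0,0.092,1,0,0,0,0,0,0.092,1,1.4,0.1,0,0,0,0,1,1.4,0.1,0,0,0,0,1,1.4,0.1,1,0,0,0,1,1.38,0.1,2,0,0,0,1,0,0,2,0,0,0,1,0,0,0,0,0,0,1,0,0,0,0,0,0,1]}}

```text
clock: 5.93
tool_pos: [569.0, -3.5, 85.0]
eef_rot: [-0.002, 0.749, 0.663, -0.001]
ft_force: [-0.4, 1.2, -1.7]
grip_width: 18.7
finger_force: 39.6
```

```bash
python3 - <<'E'
from h import *
plan((569.9,-4.0,46),1.448)
s=env.observe()["tool_pos"]
p,d,im=held(s[2]-20,s[2]-4)
a,m=psi(); q=(p-s)@m; print(np.percentile(q,[1,50,99],axis=0).round(1).tolist())
E
```

```text
clk 5.93 pos [569.   -3.5  85. ] psi 1.4495 tool-shift cm [-0.039  0.113  3.9  ] turn z 0.002 tilt [-1.0e-04 -4.2e-03 -1.0e+00]
2648 [570.9   9.7  73.4] [68.7 73.7 75.4] ((570.6006469726562, 5.620035171508789), (25.098480224609375, 43.53767013549805), 83.22418212890625)
[[-1.6, -20.8, 5.2], [13.6, 0.1, 11.3], [21.6, 21.7, 19.3]]
```

Request:
{"method": "step_arm", "body": {"commands": [-0.04,0.08,1,0,0,0,1,0,0,0.8,0,0,0,1,0,0,0.6,0,0,0,1,0,0,0,0,0,0,1,0,0,0,0,0,0,1]}}

```text
clock: 6.4
tool_pos: [571.5, -4.8, 65.3]
eef_rot: [-0.0, 0.749, 0.663, -0.0]
ft_force: [-8.1, 0.9, 10.5]
grip_width: 18.4
finger_force: 40.9
```

Request:
{"method": "step_arm", "body": {"commands": [0,0,0.5,0,0,0,1,0,0,0.4,0,0,0,1,0,0,0.4,0,0,0,1,0,0,0.1,0,0,0,1,0,0,0,0,0,0,1,0,0,0,0,0,0,1]}}

```text
clock: 6.9
tool_pos: [572.2, -4.7, 60.3]
eef_rot: [-0.001, 0.749, 0.663, -0.001]
ft_force: [-33.6, 3.0, 60.5]
grip_width: 18.6
finger_force: 52.1
```

Request:
{"method": "step_arm", "body": {"commands": [0,0,-1,0,0,0,1,0,0,-1,0,0,0,1,0,0,0,0,0,0,1,0,0,0,0,0,0,1,0,0,0,0,0,0,1,0,0,0,0,0,0,1]}}

```text
clock: 7.4
tool_pos: [570.2, -4.6, 67.3]
eef_rot: [-0.001, 0.749, 0.663, -0.001]
ft_force: [0.2, 0.6, -1.7]
grip_width: 18.4
finger_force: 45.4
```

```bash
python3 - <<'E'
from h import *
plan((569.9,-4.0,46),1.448)
s=env.observe()["tool_pos"]
p,d,im=held(s[2]-20,s[2]+2); save("w3",im)
a,m=psi(); q=(p-s)@m; print(np.percentile(q,[1,50,99],axis=0).round(1).tolist())
c=env.calibration("wrist"); q=env.observe()["eef_rot"]; T=np.eye(4);T[:3,:3]=m;T[:3,3]=s; P=cloud(d,c,T@np.array(c["mount"]))
hsv=cv2.cvtColor(im,cv2.COLOR_RGB2HSV)
b=(hsv[...,0]>100)&(hsv[...,0]<130)&(hsv[...,1]>120)&(abs(P[...,2]-28.5)<3); print("fix",b.sum(),cv2.minAreaRect(P[b][:,:2].astype(np.float32)))
t=p[p[:,2]>np.percentile(p[:,2],40)]; A=np.c_[t[:,:2]-s[:2],np.ones(len(t))]
for z0 in (np.median(p[:,2]),):
    k=abs(p[:,2]-z0)<3; t=p[k]; A=np.c_[t[:,:2]-s[:2],np.ones(len(t))]; print("plane slope",np.linalg.lstsq(A,t[:,2],rcond=None)[0])
E
```

```text
clk 7.40 pos [570.2  -4.6  67.3] psi 1.4487 tool-shift cm [ 0.054 -0.032  2.129] turn z 0.001 tilt [-1.0e-04 -2.8e-03 -1.0e+00]
2874 [572.9   9.4  59.7] [50.9 60.5 62.9] ((572.478759765625, 5.600613594055176), (22.69365119934082, 43.590274810791016), 82.92457580566406)
[[0.7, -20.2, -1.2], [14.7, 0.7, 6.8], [21.5, 22.1, 19.1]]
fix 11490 ((569.8348999023438, -4.464996337890625), (99.94585418701172, 100.1242446899414), 82.80624389648438)
plane slope [-6.54924983e-03 -4.12613833e-02  6.11293609e+01]
```

View pics/w3.png

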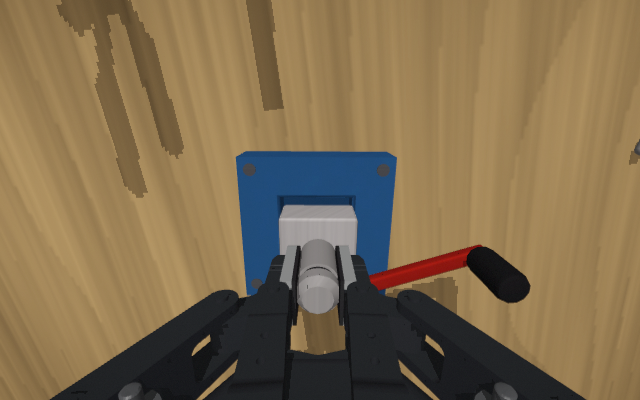

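Request:
{"method": "step_arm", "body": {"commands": [0.05,-0.12,0,0,0,0,1,0,0,0.4,0,0,0,1,0,0,0.3,0,0,0,1,0,0,0.3,0,0,0,1,0,0,0.2,0,0,0,1,0,0,0,0,0,0,1,0,0,0,0,0,0,1], "force": 25}}

```text
clock: 8.03
tool_pos: [570.0, -3.9, 56.7]
eef_rot: [-0.0, 0.749, 0.663, -0.0]
ft_force: [0.2, 0.3, -3.1]
grip_width: 18.4
finger_force: 45.4
```

Request:
{"method": "step_arm", "body": {"commands": [0,0,0.4,0,0,0,1,0,0,0.4,0,0,0,1,0,0,0.4,0,0,0,1,0,0,0,0,0,0,1,0,0,0,0,0,0,1], "force": 25}}

```text
clock: 8.45
tool_pos: [569.8, -3.9, 44.5]
eef_rot: [-0.0, 0.749, 0.663, -0.0]
ft_force: [-0.3, 0.5, -1.6]
grip_width: 18.6
finger_force: 45.4
```

Request:
{"method": "step_arm", "body": {"commands": [0,0,0.2,0,0,0,1,0,0,0.15,0,0,0,1,0,0,0,0,0,0,1]}}

```text
clock: 8.7
tool_pos: [570.1, -4.0, 41.3]
eef_rot: [-0.0, 0.749, 0.663, -0.0]
ft_force: [0.0, 0.2, -1.8]
grip_width: 18.0
finger_force: 45.4
```

Request:
{"method": "step_arm", "body": {"commands": [0,0,0,0,0,0,0.5,0,0,0,0,0,0,0.5,0,0,0,0,0,0,0.5,0,0,0,0,0,0,0.5,0,0,-1,0,0,0,0.5,0,0,-3,0,0,0,0.5,0,0,-3,0,0,0,0.5,0,0,-1,0,0,0,0.5,0,0,0,0,0,0,0.5,0,0,0,0,0,0,0.5]}}

```text
clock: 9.53
tool_pos: [570.5, -4.0, 122.3]
eef_rot: [0.001, 0.749, 0.663, 0.001]
ft_force: [0.3, 0.1, 0.3]
grip_width: 42.4
finger_force: 0.0
```

```bash
python3 - <<'E'
from h import *
im,d,c,M=grab("wrist");P=cloud(d,c,M); save("w4",im)
hsv=cv2.cvtColor(im,cv2.COLOR_RGB2HSV);V=hsv[...,2]
B=(np.hypot(P[...,0]-570,P[...,1]+4.5)<45)&(hsv[...,1]<60)
for lo,hi in((31,40),(71,80)):
    m=B&(P[...,2]>lo)&(P[...,2]<hi); p=P[m]; print(m.sum(),p.mean(0),cv2.minAreaRect(p[:,:2].astype(np.float32)) if len(p) else 0)
m=(P[...,2]>76)&(P[...,2]<84)&(P[...,0]>630)&(V<90)&(abs(P[...,1]+27)<25); p=P[m]; print("knob",m.sum(),cv2.minAreaRect(p[:,:2].astype(np.float32)) if len(p) else 0)
plan((669,-27,100),1.448)
E
```

```text
1854 [ 5.72014129e+02 -5.38719785e-01  3.45590027e+01] ((571.1438598632812, -12.206775665283203), (59.89889907836914, 45.28849411010742), 85.22760009765625)
592 [571.29220062  -3.62689666  75.42805453] ((571.1995239257812, -4.646602630615234), (19.65528678894043, 19.31772232055664), 18.20930290222168)
knob 499 ((669.4984741210938, -27.028690338134766), (16.668498992919922, 16.391450881958008), 86.23870086669922)
clk 9.58 pos [569.4  -3.9 120.7] psi 1.4488 tool-shift cm [-1.081 10.165  2.059] turn z 0.001 tilt [-0.     -0.0012 -1.    ]
```

Request:
{"method": "step_arm", "body": {"commands": [0,0,0,0,0,0.113,0.5,0,0,0,0,0,0.113,0.5,0,0,0,0,0,0.113,0.5,0,0,0,0,0,0.113,0.5,0,0,0,0,0,0.113,0.5,0,0,0,0,0,0.113,0.5,0,0,0,0,0,0.113,0.5,0,0,0,0,0,0.113,0.5,0,0,0,0,0,0.113,0.5,0,0,0,0,0,0.113,0.5]}}

```text
clock: 10.42
tool_pos: [568.5, -3.8, 118.7]
eef_rot: [-0.001, 0.988, 0.156, -0.002]
ft_force: [-0.7, 0.4, -0.7]
grip_width: 42.8
finger_force: 0.0
```

Request:
{"method": "step_arm", "body": {"commands": [0,0,0,0,0,0.116,0.5,3.1,1.42,0,0,0,0,0.5,3.1,1.42,0,0,0,0,0.5,3.1,1.42,0,0,0,0,0.5,0,0,1,0,0,0,0.5,0,0,0,0,0,0,0.5,0,0,0,0,0,0,0.5,0,0,0,0,0,0,0.5]}}

```text
clock: 11.08
tool_pos: [668.0, -26.6, 109.8]
eef_rot: [-0.0, 0.995, 0.101, -0.002]
ft_force: [-0.5, -0.4, 0.6]
grip_width: 42.9
finger_force: 0.0
```

```bash
python3 - <<'E'
from h import *
plan((669.5,-27,54),np.radians(11.6))
im,d,c,M=grab("wrist");P=cloud(d,c,M); V=im.max(-1)
m=(P[...,2]>76)&(P[...,2]<84)&(np.hypot(P[...,0]-669,P[...,1]+27)<13)&(V<90); p=P[m]; print("knob",m.sum(),cv2.minAreaRect(p[:,:2].astype(np.float32)) if len(p) else 0)
E
```

```text
clk 11.08 pos [668.  -26.6 109.8] psi 0.2030 tool-shift cm [0.158 0.08  5.581] turn z 0.001 tilt [-0.0033 -0.0011 -1.    ]
knob 548 ((670.8660888671875, -27.839378356933594), (16.798023223876953, 16.351701736450195), 53.10372543334961)
```

Request:
{"method": "step_arm", "body": {"commands": [0.2,0.1,1.5,0,0,0,0.5,0,0,2,0,0,0,0.5,0,0,2,0,0,0,0.5,0,0,0,0,0,0,0.73,0,0,0,0,0,0,0.73,0,0,0,0,0,0,0.73,0,0,0,0,0,0,0.73]}}

```text
clock: 11.72
tool_pos: [673.0, -27.6, 58.3]
eef_rot: [0.0, 0.995, 0.101, 0.001]
ft_force: [-0.7, -0.3, 1.5]
grip_width: 23.2
finger_force: 0.0
```

Request:
{"method": "step_arm", "body": {"commands": [-0.05,-0.92,0,0,0,-0.105,0.73,-0.05,-0.92,0,0,0,-0.105,0.73,-0.05,-0.92,0,0,0,-0.105,0.73,-0.05,-0.92,0,0,0,-0.105,0.73]}}

```text
clock: 12.05
tool_pos: [658.9, 6.0, 58.7]
eef_rot: [0.001, 0.951, 0.309, 0.002]
ft_force: [2.3, -1.1, -0.2]
grip_width: 23.0
finger_force: 0.7
```

Request:
{"method": "step_arm", "body": {"commands": [-0.07,-0.92,0,0,0,-0.105,0.73,-0.07,-0.92,0,0,0,-0.105,0.73,-0.07,-0.92,0,0,0,-0.105,0.73,-0.07,-0.92,0,0,0,-0.105,0.73,-0.05,-0.92,0,0,0,-0.105,0.73,-0.05,-0.92,0,0,0,-0.105,0.73,-0.05,-0.92,0,0,0,-0.105,0.73,-0.05,-0.8,0,0,0,-0.1,0.73,0,0,0,0,0,0,0.73,0,0,0,0,0,0,0.73]}}

```text
clock: 12.88
tool_pos: [596.7, 41.2, 58.0]
eef_rot: [0.001, 0.747, 0.665, 0.001]
ft_force: [0.4, 0.3, -0.2]
grip_width: 23.0
finger_force: 0.0
```

```bash
python3 - <<'E'
from h import *
t=np.radians(82.8); plan((584.1+88*np.cos(t),-44.8+88*np.sin(t),56),t)
E
```

```text
clk 12.88 pos [596.7  41.2  58. ] psi 1.4555 tool-shift cm [ 0.116 -0.17   0.199] turn z 0.010 tilt [ 1.0e-04  2.5e-03 -1.0e+00]
```

Request:
{"method": "step_arm", "body": {"commands": [0,-0.25,0,0,0,0,0.73,0,-0.2,0,0,0,0,0.73,0,-0.1,0,0,0,0,0.73,0,0,0,0,0,0,0.73]}}

```text
clock: 13.22
tool_pos: [591.3, 41.6, 57.1]
eef_rot: [0.001, 0.746, 0.666, 0.001]
ft_force: [1.7, 0.1, 1.5]
grip_width: 23.2
finger_force: 1.1
```

Request:
{"method": "step_arm", "body": {"commands": [0,-0.2,0,0,0,0,0.73,0,-0.1,0,0,0,0,0.73,0,0,0,0,0,0,0.73]}}

```text
clock: 13.47
tool_pos: [591.0, 41.6, 57.3]
eef_rot: [0.003, 0.746, 0.666, 0.003]
ft_force: [12.3, -1.2, -7.0]
grip_width: 23.3
finger_force: 6.3
```

Request:
{"method": "step_arm", "body": {"commands": [0,0.5,0,0,0,0,0.6,0,0,0,0,0,0,0.5,0,0,-1,0,0,0,0.4,0,0,-3,0,0,0,0.2,0,0,-4,0,0,0,0,0,0,-4,0,0,0,0,0,0,-3,0,0,0,0,0,0,0,0,0,0,0,0,0,0,0,0,0,0]}}

```text
clock: 14.22
tool_pos: [593.5, 41.5, 210.3]
eef_rot: [0.002, 0.746, 0.666, 0.002]
ft_force: [-0.6, 0.1, -0.9]
grip_width: 85.4
finger_force: 0.0
```

```bash
python3 - <<'E'
from h import *
im,d,c,M=grab("wrist");P=cloud(d,c,M); V=im.max(-1)
hsv=cv2.cvtColor(im,cv2.COLOR_RGB2HSV);H,S=hsv[...,0],hsv[...,1]
m=(P[...,2]>76)&(P[...,2]<84)&(np.hypot(P[...,0]-595,P[...,1]-42)<30)&(V<90); p=P[m]; print("knob",m.sum(),cv2.minAreaRect(p[:,:2].astype(np.float32)) if len(p) else 0)
m=(np.hypot(P[...,0]-570,P[...,1]+4.5)<25)&(S<60)&(P[...,2]>71)&(P[...,2]<80); p=P[m]; print("stub",m.sum(),cv2.minAreaRect(p[:,:2].astype(np.float32)) if len(p) else 0)
save("w5",im); plan((550,308,240),0)
# pliers from top view, close crop x6 saved
f=np.load("top.npz"); im,d,M=f["im"],f["d"],f["M"]; c=dict(zip(("fx","fy","cx","cy"),f["k"])); P=cloud(d,c,M)
hsv=cv2.cvtColor(im,cv2.COLOR_RGB2HSV);H,S,V=[hsv[...,i].astype(int) for i in range(3)]
m=((H<8)|(H>172))&(S>130)&(P[...,2]>150)&(P[...,2]<190)&(P[...,1]>250)&(P[...,1]<370); p=P[m]; print(m.sum(),p.round(0).tolist())
g=np.load("scene.npz")["im"]; 
a=cv2.resize(g[115:245,340:480],None,fx=4,fy=4,interpolation=cv2.INTER_CUBIC); save("s_crop",a)
E
```

```text
knob 254 ((595.0721435546875, 42.784122467041016), (17.178163528442383, 16.82440185546875), 11.145788192749023)
stub 268 ((571.4802856445312, -4.432784080505371), (18.747257232666016, 19.19453239440918), 37.01594543457031)
clk 14.27 pos [592.2  41.6 207.6] psi 1.4578 tool-shift cm [25.997 -7.198 -3.249] turn z 1.458 tilt [ 1.e-04  1.e-03 -1.e+00]
48 [[559.0, 344.0, 177.0], [559.0, 342.0, 177.0], [557.0, 344.0, 177.0], [557.0, 342.0, 176.0], [557.0, 339.0, 178.0], [556.0, 300.0, 178.0], [557.0, 299.0, 175.0], [557.0, 295.0, 178.0], [554.0, 347.0, 176.0], [554.0, 344.0, 176.0], [554.0, 341.0, 178.0], [554.0, 340.0, 175.0], [554.0, 301.0, 177.0], [554.0, 299.0, 175.0], [554.0, 296.0, 175.0], [554.0, 293.0, 177.0], [552.0, 348.0, 172.0], [551.0, 343.0, 179.0], [552.0, 342.0, 176.0], [552.0, 340.0, 172.0], [552.0, 304.0, 175.0], [552.0, 301.0, 175.0], [552.0, 298.0, 176.0], [552.0, 295.0, 177.0], [551.0, 293.0, 178.0], [553.0, 294.0, 163.0], [549.0, 346.0, 178.0], [549.0, 345.0, 174.0], [549.0, 342.0, 176.0], [549.0, 339.0, 177.0], [551.0, 335.0, 163.0], [549.0, 304.0, 175.0], [549.0, 301.0, 174.0], [549.0, 298.0, 177.0], [549.0, 296.0, 175.0], [549.0, 293.0, 176.0], [547.0, 343.0, 171.0], [547.0, 340.0, 173.0], [547.0, 338.0, 171.0], [547.0, 303.0, 175.0], [547.0, 301.0, 174.0], [546.0, 298.0, 177.0], [547.0, 296.0, 175.0], [547.0, 294.0, 173.0], [548.0, 294.0, 162.0], [546.0, 302.0, 159.0], [546.0, 296.0, 162.0], [546.0, 295.0, 159.0]]
```

View pics/s_crop.png

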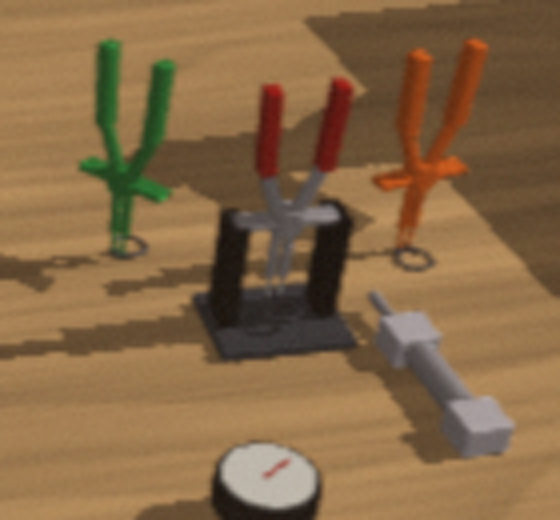

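Request:
{"method": "step_arm", "body": {"commands": [0,0,-0.3,0,0,0.12,0,0,0,-0.3,0,0,0.12,0,0,0,-0.3,0,0,0.12,0,0,0,-0.3,0,0,0.12,0,0,0,-0.3,0,0,0.12,0,0,0,-0.3,0,0,0.12,0,0,0,-0.3,0,0,0.12,0,0,0,-0.3,0,0,0.12,0,0,0,-0.3,0,0,0.12,0,0,0,-0.3,0,0,0.12,0]}}

```text
clock: 15.1
tool_pos: [590.9, 41.6, 233.8]
eef_rot: [-0.0, 0.992, 0.126, -0.003]
ft_force: [-0.0, 0.8, -0.9]
grip_width: 85.3
finger_force: 0.0
```

Request:
{"method": "step_arm", "body": {"commands": [0,0,0,0,0,0.12,0,0,0,0,0,0,0.12,0,-0.5,-3.48,0,0,0,0.018,0,-0.5,-3.48,0,0,0,0,0,-0.5,-3.48,0,0,0,0,0,-0.5,-3.48,0,0,0,0,0,-0.5,-3.48,0,0,0,0,0,-0.5,-3.48,0,0,0,0,0,-0.5,-3.48,0,0,0,0,0,-0.5,-3.48,0,0,0,0,0]}}

```text
clock: 15.93
tool_pos: [549.9, 320.9, 233.7]
eef_rot: [0.001, 1.0, -0.0, -0.002]
ft_force: [1.0, -0.1, 0.4]
grip_width: 85.6
finger_force: 0.0
```

Request:
{"method": "step_arm", "body": {"commands": [0,0,0,0,0,0,0,0,0,0,0,0,0,0,0,0,0,0,0,0,0]}}

```text
clock: 16.18
tool_pos: [551.0, 319.1, 234.4]
eef_rot: [0.001, 1.0, 0.0, -0.002]
ft_force: [0.1, 0.3, -1.0]
grip_width: 85.4
finger_force: 0.0
```

```bash
python3 - <<'E'
from h import *
plan((552,320.5,240),0)
im,d,c,M=grab("wrist");P=cloud(d,c,M); save("w6",im); np.savez("w6.npz",im=im,d=d,M=M,k=[c[k] for k in("fx","fy","cx","cy")])
hsv=cv2.cvtColor(im,cv2.COLOR_RGB2HSV);H,S,V=[hsv[...,i].astype(int) for i in range(3)]
B=(abs(P[...,0]-552)<70)&(abs(P[...,1]-320)<70)
red=B&((H<8)|(H>172))&(S>130)
for lo,hi in((168,180),(140,150),(120,130)):
    for n,s in(("L",P[...,1]>320),("R",P[...,1]<320)):
        p=P[red&s&(P[...,2]>lo)&(P[...,2]<hi)]; print(lo,n,len(p),p.mean(0).round(1),p.min(0).round(1),p.max(0).round(1)) if len(p) else 0
m=B&(P[...,2]>72)&(P[...,2]<90); p=P[m]; print("bar/posts",m.sum(),cv2.minAreaRect(p[:,:2].astype(np.float32)))
E
```

```text
clk 16.18 pos [551.  319.1 234.4] psi 0.0001 tool-shift cm [ 0.102 -0.136 -0.556] turn z 0.000 tilt [-0.0032  0.0021 -1.    ]
168 L 310 [555.7 340.7 175.7] [547.3 335.5 168.1] [561.4 346.5 178.9]
168 R 302 [554.1 298.  175.8] [546.1 291.9 168.1] [559.8 303.3 178.4]
140 L 53 [559.3 337.9 144.9] [549.7 334.1 140. ] [561.2 344.6 149.3]
140 R 62 [557.3 300.8 145.3] [548.1 293.8 140.1] [559.7 304.7 149.9]
120 L 44 [559.4 336.8 125.4] [550.8 332.8 120.2] [561.3 343.2 129.5]
120 R 48 [557.5 301.9 125. ] [548.7 295.3 120.2] [559.9 305.6 129.9]
bar/posts 1154 ((553.2335815429688, 319.1020202636719), (79.62472534179688, 28.29224967956543), 87.98650360107422)
```

View pics/w6.png

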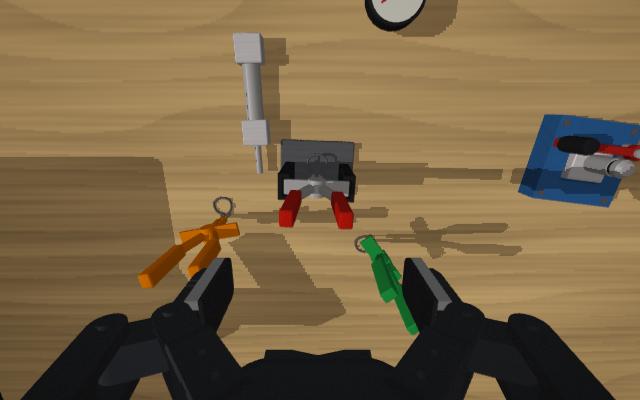

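```bash
python3 - <<'E'
from h import *
f=np.load("w6.npz"); P=cloud(f["d"],dict(zip(("fx","fy","cx","cy"),f["k"])),f["M"])
hsv=cv2.cvtColor(f["im"],cv2.COLOR_RGB2HSV);H,S=hsv[...,0],hsv[...,1]
for n,m in(("green",(H>45)&(H<80)&(S>120)),("orange",(H>7)&(H<14)&(S>220))):
    p=P[m&(P[...,2]>50)]; print(n,len(p),p.min(0).round(),p.max(0).round(), p[p[:,0].argmax()].round(), p[p[:,2].argmax()].round())
plan((553.7,319.3,124),-0.035)
# ring/tips points
m=(abs(P[...,0]-565)<30)&(abs(P[...,1]-319)<25)&(P[...,2]>12)&(P[...,2]<26); p=P[m]; print(m.sum(),p.min(0),p.max(0),p.mean(0))
E
```

```text
green 1668 [435. 217.  62.] [629. 319. 377.] [629. 319. 377.] [629. 319. 377.]
orange 3 [489. 417. 131.] [497. 459. 158.] [497. 417. 131.] [489. 459. 158.]
clk 16.23 pos [551.4 318.7 234.9] psi -0.0009 tool-shift cm [ 0.26  -0.082 11.093] turn z 0.034 tilt [-0.0025  0.0016 -1.    ]
162 [552.10480189 305.93398649  17.20807118] [580.39938255 331.71655915  25.77089431] [566.60052389 318.77567979  20.51884295]
```

Request:
{"method": "step_arm", "body": {"commands": [0.25,-0.05,1,0,0,0.034,0,0,0,2,0,0,0,0,0,0,2.5,0,0,0,0,0,0,2.5,0,0,0,0,0,0,2,0,0,0,0,0,0,1.1,0,0,0,0,0,0,0,0,0,0,0,0,0,0,0,0,0,0,0,0,0,0,0,0,0]}}

```text
clock: 16.98
tool_pos: [555.5, 320.2, 127.3]
eef_rot: [-0.001, 1.0, -0.017, 0.001]
ft_force: [-0.3, 0.1, 0.1]
grip_width: 85.4
finger_force: 0.0
```

```bash
python3 - <<'E'
from h import *
plan((553.7,319.3,124),-0.035)
E
```

```text
clk 16.98 pos [555.5 320.2 127.3] psi -0.0350 tool-shift cm [-0.175  0.101  0.332] turn z 0.000 tilt [ 0.0023 -0.0012 -1.    ]
```

Request:
{"method": "step_arm", "body": {"commands": [-0.12,0.06,0.3,0,0,0,0,0,0,0,0,0,0,0.3,0,0,0,0,0,0,1,0,0,0,0,0,0,1,0,0,0,0,0,0,1,0,0,0,0,0,0,1,0,0,0,0,0,0,1,0,0,0,0,0,0,1,0,0,0,0,0,0,1,0,0,0,0,0,0,1], "force": 45}}

```text
clock: 17.82
tool_pos: [555.4, 320.6, 126.4]
eef_rot: [-0.001, 1.0, -0.017, 0.003]
ft_force: [0.3, -0.5, 9.3]
grip_width: 37.1
finger_force: 46.6
```

Request:
{"method": "step_arm", "body": {"commands": [0,0,0,0,0,0,1,0,0,0,0,0,0,1,0,0,0,0,0,0,1,0,0,0,0,0,0,1]}}

```text
clock: 18.15
tool_pos: [555.4, 320.6, 126.4]
eef_rot: [-0.001, 1.0, -0.017, 0.003]
ft_force: [-0.8, -1.8, 10.2]
grip_width: 37.3
finger_force: 46.6
```

Request:
{"method": "step_arm", "body": {"commands": [0,0,-0.5,0,0,0,1,0,0,-1,0,0,0,1,0,0,-1.5,0,0,0,1,0,0,-2,0,0,0,1,0,0,-2,0,0,0,1,0,0,-2,0,0,0,1,0,0,-1.5,0,0,0,1,0,0,-0.5,0,0,0,1,0,0,0,0,0,0,1,0,0,0,0,0,0,1]}}

```text
clock: 18.98
tool_pos: [552.8, 319.7, 232.0]
eef_rot: [0.0, 1.0, -0.017, -0.0]
ft_force: [-0.1, -1.2, -2.5]
grip_width: 37.5
finger_force: 45.2
```

```bash
python3 - <<'E'
from h import *
im,d,c,M=grab("wrist");P=cloud(d,c,M); save("w7",im); np.savez("w7.npz",im=im,d=d,M=M,k=[c[k] for k in("fx","fy","cx","cy")])
s=env.observe()["tool_pos"]; a,m=psi(); print(s,a,m[2],env.observe()["grip_width"],env.observe()["ft_force"])
Q=(P-s)@m
B=(abs(Q[...,0])<45)&(abs(Q[...,1])<45)&(Q[...,2]<130)&(Q[...,2]>20)&(d>0)
q=Q[B]; print(len(q)); h=np.histogram(q[:,2],bins=range(20,131,10)); print(h)
r=q[(q[:,2]>92)]; print(np.percentile(r,[0,2,50,98,100],axis=0).round(1).tolist())
v,u=np.where(B&(Q[...,2]>92)); print(u.min(),u.max(),v.min(),v.max())
cr=im[110:270,215:415]; save("w7c",cv2.resize(cr,None,fx=3.5,fy=3.5,interpolation=cv2.INTER_CUBIC))
E
```

```text
[552.43170933 319.46590988 230.99394321] -0.034195985414058924 [-0.00217958  0.00110276 -0.99999702] 37.4880968634657 [-0.40147288  0.28921489 -1.37297677]
2815
(array([ 243,  463, 1638,   19,   24,   69,   39,   16,  304,    0,    0]), array([ 20,  30,  40,  50,  60,  70,  80,  90, 100, 110, 120, 130]))
[[-3.0, -14.0, 93.7], [-1.9, -13.8, 96.0], [12.7, 1.1, 105.2], [25.8, 15.3, 106.9], [26.4, 16.2, 108.0]]
301 335 175 207
```

View pics/w7c.png

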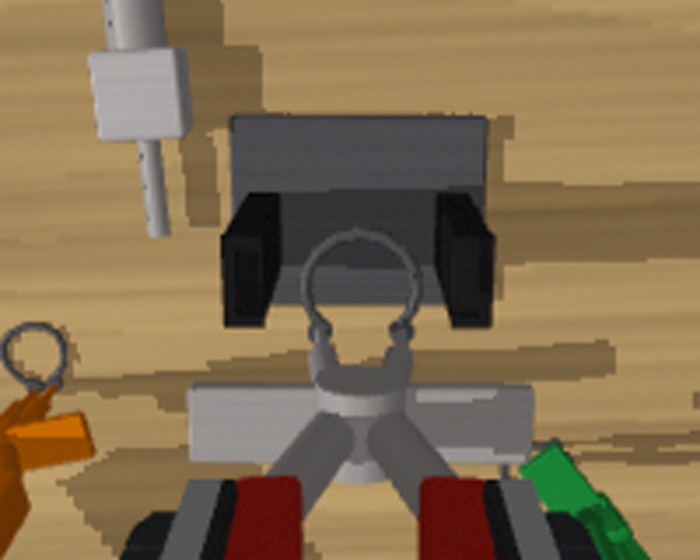

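Request:
{"method": "step_arm", "body": {"commands": [0.12,2,0,0,0,0,1,0.16,3,0,0,0,0,1,0.18,3.4,0,0,0,0,1,0.2,3.6,0,0,0,0,1,0.2,3.6,0,0,0,0,1,0.2,3.6,0,0,0,0,1,0.2,3.6,0,0,0,0,1,0.2,3.6,0,0,0,0,1,0.2,3.4,0,0,0,0,1,0.14,2.4,0,0,0,0,1]}}

```text
clock: 19.87
tool_pos: [558.9, -5.3, 230.5]
eef_rot: [0.0, 1.0, -0.018, -0.002]
ft_force: [0.8, 0.4, -2.3]
grip_width: 37.4
finger_force: 45.3
```

Request:
{"method": "step_arm", "body": {"commands": [0,0,1,0,0,0,1,0,0,1,0,0,0,1,0,0,0,0,0,0,1,0,0,0,0,0,0,1,0,0,0,0,0,0,1]}}

```text
clock: 20.28
tool_pos: [559.8, -1.5, 211.8]
eef_rot: [-0.0, 1.0, -0.016, -0.001]
ft_force: [-0.3, 0.4, -1.1]
grip_width: 37.5
finger_force: 45.4
```

```bash
cat >> h.py <<'E'
def fit(p):
    A=np.c_[2*p[:,:2],np.ones(len(p))]; x=np.linalg.lstsq(A,(p[:,:2]**2).sum(1),rcond=None)[0]
    return x[:2],np.sqrt(x[2]+x[:2]@x[:2])
def rel(n,stubtop):
    im,d,c,M=grab("wrist"); save(n,im); s=env.observe(); a,m=psi(); T=np.eye(4);T[:3,:3]=m;T[:3,3]=s["tool_pos"]
    print("clk",s["clock"],s["tool_pos"].round(1),"psi",round(a,4),"tilt",m[2].round(4),"grip",s["grip_width"],s["finger_force"],"ft",s["ft_force"].round(1))
    Q=cloud(d,c,np.array(c["mount"]))   # tool frame
    r=Q[(Q[...,2]>101)&(Q[...,2]<111)&(np.hypot(Q[...,0]-11.5,Q[...,1]-1)<18)&(np.hypot(Q[...,0]-11.5,Q[...,1]-1)>10.5)&(Q[...,0]>2)]
    ct,rad=fit(r); print("ring",len(r),ct.round(2),rad.round(2),"z",np.percentile(r[:,2],[2,20,50,98]).round(1))
    zt=s["tool_pos"][2]-stubtop
    k=(abs(Q[...,2]-zt)<2.0)&(np.hypot(Q[...,0]-11.5,Q[...,1]-1)<16); q=Q[k]
    if len(q)>20: print("stubtop",len(q),cv2.minEnclosingCircle(q[:,:2].astype(np.float32)),"med z",np.median(q[:,2]).round(1),q[:,:2].min(0).round(1),q[:,:2].max(0).round(1))
    return im,d,Q
E
python3 - <<'E'
from h import *
im,d,Q=rel("w8",75.5)
E
```

```text
clk 20.3333 [560.1  -1.6 212.4] psi -0.0325 tilt [-3.e-04 -2.e-04 -1.e+00] grip 37.18759566818398 45.38453374989331 ft [ 0.9  0.7 -1.4]
ring 238 [10.78  1.17] 13.95 z [104.9 105.8 106.3 107.7]
stubtop 166 ((11.511700630187988, 3.3471617698669434), 9.900793075561523) med z 136.1 [ 1.7 -6.4] [21.2 12.4]
```

Request:
{"method": "step_arm", "body": {"commands": [0.05,0.2,0.8,0,0,0,1,0,0,0.8,0,0,0,1,0,0,0.4,0,0,0,1,0,0,0,0,0,0,1,0,0,0,0,0,0,1,0,0,0,0,0,0,1,0,0,0,0,0,0,1]}}

```text
clock: 20.92
tool_pos: [560.8, -4.7, 192.9]
eef_rot: [0.0, 1.0, -0.017, 0.0]
ft_force: [-0.4, 0.8, -1.3]
grip_width: 37.5
finger_force: 45.4
```

```bash
python3 - <<'E'
from h import *
im,d,Q=rel("w9",75.5)
save("w9c",cv2.resize(im[110:270,215:415],None,fx=3.5,fy=3.5,interpolation=cv2.INTER_CUBIC))
E
```

```text
clk 20.9667 [560.8  -4.7 193. ] psi -0.0343 tilt [ 9.e-04  0.e+00 -1.e+00] grip 37.54979296861708 45.38131918525323 ft [ 0.5  0.5 -1.9]
ring 241 [10.8   1.17] 13.94 z [104.9 105.8 106.4 108.1]
stubtop 276 ((10.420940399169922, 0.06796450167894363), 9.789155006408691) med z 117.0 [ 1.2 -9.6] [19.3  8.9]
```

View pics/w9c.png

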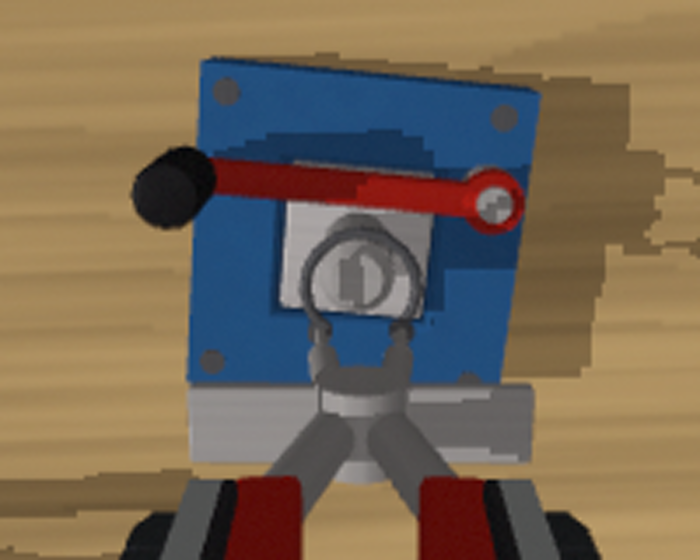

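Request:
{"method": "step_arm", "body": {"commands": [-0.03,-0.1,0.3,0,0,0,1,0,0,0.2,0,0,0,1,0,0,0,0,0,0,1,0,0,0,0,0,0,1,0,0,0,0,0,0,1]}}

```text
clock: 21.38
tool_pos: [560.2, -3.7, 187.5]
eef_rot: [0.0, 1.0, -0.017, -0.0]
ft_force: [0.1, 1.2, -1.9]
grip_width: 37.4
finger_force: 45.4
```

```bash
python3 - <<'E'
from h import *
im,d,Q=rel("w10",75.5)
E
```

```text
clk 21.4333 [560.3  -3.7 187.5] psi -0.0342 tilt [ 1.e-04 -0.e+00 -1.e+00] grip 37.477551094792744 45.38118341937661 ft [-0.1 -0.5 -1.2]
ring 238 [10.74  1.16] 14.0 z [104.8 105.7 106.3 107.9]
stubtop 283 ((10.894079208374023, 1.2123323678970337), 9.807975769042969) med z 111.5 [ 1.9 -8.5] [20.6 10.5]
```

Request:
{"method": "step_arm", "body": {"commands": [0,0,0.25,0,0,0,1,0,0,0.25,0,0,0,1,0,0,0.25,0,0,0,1,0,0,0,0,0,0,1,0,0,0,0,0,0,1]}}

```text
clock: 21.85
tool_pos: [560.0, -3.6, 179.6]
eef_rot: [-0.0, 1.0, -0.017, -0.0]
ft_force: [-0.3, 0.4, -2.1]
grip_width: 37.6
finger_force: 45.4
```

Request:
{"method": "step_arm", "body": {"commands": [0,0,0.25,0,0,0,1,0,0,0.25,0,0,0,1,0,0,0.25,0,0,0,1,0,0,0.1,0,0,0,1,0,0,0,0,0,0,1,0,0,0,0,0,0,1,0,0,0,0,0,0,1,0,0,0,0,0,0,1]}}

```text
clock: 22.52
tool_pos: [560.4, -3.7, 171.7]
eef_rot: [-0.0, 1.0, -0.017, 0.0]
ft_force: [-0.6, 0.1, -0.7]
grip_width: 37.6
finger_force: 45.4
```

```bash
python3 - <<'E'
from h import *
im,d,Q=rel("w11",75.5)
save("w11c",cv2.resize(im[150:230,265:365],None,fx=6,fy=6,interpolation=cv2.INTER_CUBIC))
E
```

```text
clk 22.5667 [560.4  -3.6 171.7] psi -0.0342 tilt [ 4.e-04  0.e+00 -1.e+00] grip 37.498288823226765 45.38056417834014 ft [ 0.5  0.3 -1.1]
ring 241 [10.76  1.16] 13.95 z [105.  105.8 106.4 107.9]
stubtop 335 ((7.226161479949951, 0.9314540028572083), 12.932268142700195) med z 95.8 [-0.7 -9.8] [20.1 11.7]
```

View pics/w11c.png

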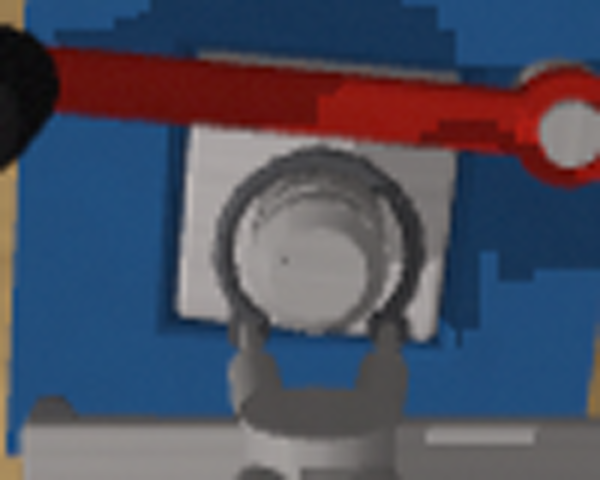

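The ring is around the stub, about 11.7 mm below its top (the groove is at 12 mm) and centred to roughly 0.2 mm. The lever is shut and contact forces are near zero, so I'm handing it in.

```bash
python3 -c "
from rig import env
print(env.hand_in())"
```

```text
the job is handed in; nothing more can be done
None
```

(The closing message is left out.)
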